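# Make up the chisel-handle kit and the bottle-stopper kit

## Task

Make up two woodturning kits from the stock on the bench. Green tray, the chisel-handle kit: lay the pale ash blank flat in the long bay and stand the brass ferrule and the black cap in the two small bays, one in each. Orange tray, the bottle-stopper kit: lay the dark walnut blank flat in the long bay and stand the steel stopper on its flange in the small bay; all must sit down on the tray floor and be let go, with the spare red blank, the gouge and the wax tin left where they are.

Things in the scene. Friction and masses are not known exactly. Their poses are not given: they have to be found in the camera images.
- green_tray: Green kit tray, 140 (its x) by 128 mm (its y), left or right of the stock, turned up to 0.5 rad. Fixed. Origin: centre of underside, z up. Floor 4 mm thick; walls and dividers 4 mm thick, tops 10 mm above the bench. Long bay 132 by 56 mm, centre (0, +32) mm. Two small bays 64 by 60 mm, centres (-34, -30) and (+34, -30) mm.
- orange_tray: Orange kit tray, 108 (its x) by 128 mm (its y), on the other side of the stock, turned up to 0.5 rad. Fixed. Origin: centre of underside, z up. Floor 4 mm thick; walls and dividers 4 mm thick, tops 10 mm above the bench. Long bay 100 by 56 mm, centre (0, +32) mm. One small bay 64 by 60 mm, centre (0, -30) mm, between two solid ledges level with the walls.
- ash_blank: Pale ash wood turning blank, a square bar 110 mm long (its x), 32 mm wide (its y) and 32 mm high, about 85 g, lying flat. Origin: centre of its underside; z up. In any of the six stock places (two rows of three, about 150 mm apart in x, 105 in y).
- walnut_blank: Dark brown walnut turning blank, a square bar 76 mm long (its x), 36 mm wide (its y) and 36 mm high, about 70 g, lying flat. Origin: centre of its underside; z up. In any of the six stock places (two rows of three, about 150 mm apart in x, 105 in y).
- brass_ferrule: Brass ferrule, a plain yellow-metal tube of 28 mm outer and 21 mm inner diameter, 30 mm high, about 60 g, standing upright. Origin: centre of its underside; z up. In any of the six stock places (two rows of three, about 150 mm apart in x, 105 in y).
- black_cap: Black plastic striking cap for a chisel handle, a plain solid cylinder of 34 mm diameter, 30 mm high, about 50 g, standing on its end. Origin: centre of its underside; z up. In any of the six stock places (two rows of three, about 150 mm apart in x, 105 in y).
- steel_stopper: Steel bottle-stopper body standing on its flange: flange 36 mm in diameter and 5 mm thick, above it a straight 24 mm cylinder with three black rings up to 36 mm, on top a thin 8 mm stud up to 45 mm; about 90 g. Grip it by the 24 mm cylinder. Origin: centre of its underside; z up. In any of the six stock places (two rows of three, about 150 mm apart in x, 105 in y).
- padauk_blank: Spare bright-red padauk wood blank, a square bar 90 mm long (its x), 32 mm wide and 32 mm high. It belongs to neither kit: leave it. Origin: centre of its underside; z up. In any of the six stock places (two rows of three, about 150 mm apart in x, 105 in y).
- gouge: Bystander: a woodturning gouge, 280 mm long, 26 mm high, turned wooden handle and steel blade, lying across beyond the stock. Origin under its middle, x along it towards the blade's tip.
- wax_tin: Bystander: a round tin of wax with a blue lid, 75 mm in diameter, 36 mm high, standing beyond the stock. Origin: centre of its underside.

How it is judged:
By the outcome, as a careful person would: the job done as asked, in the order asked, and still so for the second after the job is handed in, with the robot touching nothing.
It also fails if it takes over 134 s, if anything falls off the work surface, if the arm or the gripper's body presses on something with over 40 N, if the wrist force passes 120 N, or if a joint passes its speed limit or range.

## Robot

A 6-joint arm with a two-finger parallel gripper is mounted at the origin on the work surface. World frame = base frame: x ahead of the robot, y to its left, z up, the work surface at z = 0. Lengths are in m, angles in rad, forces in N, time in s.
With the tool pointing down it reaches from about 0.225 to 0.875 m from the base axis. Payload 3.4 kg.
Tool frame: the origin (TCP) lies on the centre line of the jaws, within the pads' length; the fingertips stand 14 mm ahead of it and the grasp point (between the pads) lies 5 mm behind it; z points along the fingers, y is the line along which they close (so a half turn about z gives the same grasp; the last joint's range is limited). The gripper opens to 85 mm and grips with 20 to 120 N. Pads are 22 mm wide; open, the fingers measure 114 mm over their backs; the gripper's body (76 mm by 85 mm) begins 54 mm behind the grasp point. The pads swing forward as they close: fully open they stand 13 mm farther back than shut.
Start: joints at [1.197, 0.276, 1.505, -0, 1.361, -0.121], TCP at [0.144, 0.557, 0.245] pointing down, gripper open.
Joint ranges: [-2.89, 2.89], [-0.75, 2.08], [0.22, 2.7], [-1.18, 4.32], [0.11, 2.71], [-2.7, 2.7]. Speed limits (rad/s): [2.57, 2.57, 3.14, 3.14, 3.14, 3.14].

## Interface

Orientations are given as a unit quaternion [w, x, y, z].
In Python, from rig import manip, eyes gives the robot as it stands.
- The arm moves only by the shell command python3 -m creep 'ROWS' [FORCE]. ROWS is JSON, a list of rows, each a list of 5 numbers: the opening, from 0 (shut) to 1 (fully open), then the shift along the tool's x, y, z normalised to -1 to 1, where 1 is 0.5 m, then the turn about the tool's z normalised to -1 to 1, where 1 is 360 degrees. In form: [[fingers, dx, dy, dz, spin], ...]. A call has 1 to 10 rows; each row is the pose to reach, as a shift and turn from the pose commanded when the call began, along the tool's axes at that moment, turning the shorter way round; what a row does not reach only later rows make up. A row lasts 1/10 s, in which the tool goes at most 50 mm and 8.59 degrees, less where a joint would pass 70% of its speed; a pose out of reach is approached as far as the arm can. A call with a number of a shift or a turn outside -1 to 1 is refused whole. A call with a gripper value outside its range is refused whole. The fingers move at their own pace and stop on an object; FORCE is the grip in N (left out, the last holds). Time passes only in rows, so rows that repeat a pose let the fingers close. It gives the time, the measured TCP pose, the force, the opening and the grip force at its end, in the units of the state.
- manip.get_state(): the state, without advancing time (a new reading comes with each control period).
- eyes.get_image(name): name is "scene" or "top"; returns a dict with "frame" (384x512x3 uint8, red, green, blue), "fx", "fy", "cx", "cy" (pixels), "R" (3x3) and "t" (3): a world point X has camera coordinates R X + t. Camera axes: x right, y down, z forward; pixel columns grow to the right and rows downward; lengths in m; the calibration is good to about 2 mm. A picture is of the moment at which its call begins. There is no depth.
- manip.sign_off(): hands the job in; it is judged then, once.
Trained networks look in the newest picture that a camera, given by its name, has taken for a name from the list of things; names that differ only in an ending like _2 or _b are one class to them, and where a whole thing is asked for, a point or a joint stands for the part that bears it (a point fixed in the world has none). Each returns a list of dicts, best first, with "confidence" (0 to 1); they miss things now and then, are a little off and sometimes report something else, mostly with a low value. They report only what shows in the picture. A call takes as long as a camera call.
- eyes.regions_of(camera, label): "mask" (384x512 bool, what is visible of it) and "bbox" ([left, top, right, bottom] in pixels, round what is visible of it).
- eyes.place_of(camera, label): "centre" ([column, row] in pixels: a listed point, or the origin of a listed thing).
The state is a dict: "clock": time; "qpos": joint angles; "qd": joint speeds; "effort": joint torques, N m; "position": TCP position; "ee_rot": TCP orientation; "contact_force": force on the tool from outside, world axes, zero at the start; "moment": the same for the moment, N m; "width": finger opening in m; "gripper_force": force on a finger pad.
Only numpy, scipy, OpenCV 4.12 (cv2) and the standard library are available. Lean on these libraries where they do the work, as an engineer would, in place of code of your own. Each camera call takes 0.05 s, during which the arm holds its last target. There are 200 camera calls.

## Working session

There is one attempt and no reset: what is moved stays moved. The work goes in short steps, Python scripts to look and compute and a shell command to move; the robot and the scene stay as the last step left them, time stands still between calls to the robot, and variables do not carry over. Pictures are saved under pics/ and viewed, at most 14 in all, crops included, and the job is handed in when it is done.

```bash
mkdir -p pics; ls; cat > h.py <<'E'
import numpy as np, cv2
from rig import manip, eyes
def unproj(im,p,z):
    R=np.array(im["R"]);t=np.array(im["t"])
    d=R.T@np.array([(p[0]-im["cx"])/im["fx"],(p[1]-im["cy"])/im["fy"],1]);c=-R.T@t
    return c+d*(z-c[2])/d[2]
def proj(im,X):
    c=np.array(im["R"])@np.array(X)+np.array(im["t"]);return np.array([im["fx"]*c[0]/c[2]+im["cx"],im["fy"]*c[1]/c[2]+im["cy"]])
E
python3 - <<'E'
from h import *
for n in ("top","scene"):
    im=eyes.get_image(n); cv2.imwrite(f"pics/{n}0.png",im["frame"][:,:,::-1])
    print(n,im["fx"],np.round(-np.array(im["R"]).T@im["t"],3),np.round(im["R"],3).tolist())
    for l in "green_tray orange_tray ash_blank walnut_blank brass_ferrule black_cap steel_stopper padauk_blank gouge wax_tin".split():
        r=eyes.place_of(n,l);g=eyes.regions_of(n,l)
        print(l,[(np.round(q["centre"],1).tolist(),round(q["confidence"],2),np.round(unproj(im,q["centre"],0),3)[:2].tolist()) for q in r[:2]],[(np.round(q["bbox"]).tolist(),round(q["confidence"],2)) for q in g[:2]])
print(manip.get_state())
E
```

```text
pics
top 464.82312277268767 [ 0.48  -0.002  1.194] [[0.001, -1.0, -0.004], [-0.995, -0.0, -0.097], [0.097, 0.004, -0.995]]
green_tray [([136.6, 220.6], 0.8, [0.518, 0.316]), ([301.2, 245.7], 0.48, [0.455, -0.106])] [([106.0, 193.0, 168.0, 252.0], 0.83)]
orange_tray [([380.9, 226.6], 0.63, [0.503, -0.31])] [([355.0, 205.0, 415.0, 256.0], 0.93)]
ash_blank [] [([291.0, 169.0, 315.0, 216.0], 0.75)]
walnut_blank [([300.9, 248.7], 0.61, [0.447, -0.105])] [([292.0, 232.0, 311.0, 266.0], 0.96)]
brass_ferrule [([218.2, 247.2], 0.58, [0.451, 0.106])] []
black_cap [([219.3, 192.9], 0.61, [0.59, 0.104]), ([258.6, 192.3], 0.39, [0.591, 0.003])] [([211.0, 182.0, 223.0, 194.0], 0.56), ([351.0, 206.0, 414.0, 255.0], 0.18)]
steel_stopper [([258.9, 249.2], 0.68, [0.446, 0.002])] [([250.0, 240.0, 262.0, 256.0], 0.71), ([211.0, 184.0, 224.0, 198.0], 0.65)]
padauk_blank [([260.1, 188.6], 0.8, [0.601, -0.001])] [([253.0, 175.0, 264.0, 212.0], 0.68)]
gouge [([206.1, 141.4], 0.58, [0.725, 0.14])] [([153.0, 127.0, 261.0, 146.0], 0.86), ([212.0, 183.0, 225.0, 195.0], 0.52)]
wax_tin [([315.4, 138.4], 0.78, [0.
[... 1243 characters left out ...]
]
{'clock': 2.1, 'qpos': array([ 1.19698900e+00,  2.75878828e-01,  1.50489105e+00,  3.45742989e-06,
        1.36069626e+00, -1.20990336e-01]), 'qd': array([6.87921369e-04, 8.59360481e-04, 7.20777810e-04, 9.93341752e-05,
       6.10307798e-04, 7.03604108e-04]), 'effort': array([-1.02690462e-04, -4.16651058e+01, -2.46093875e+01, -1.87071269e-04,
        2.43666918e-04, -2.16648255e-05]), 'position': array([0.14383772, 0.55675495, 0.24534367]), 'ee_rot': array([1.38509822e-05, 1.26072471e-01, 9.92021032e-01, 6.17437368e-05]), 'contact_force': array([0.2326414 , 0.93421765, 0.57141525]), 'moment': array([-0.03466515,  0.03499589,  0.06631699]), 'gripper_force': 0.0, 'width': 0.08566014380176226}
```

View pics/top0.png

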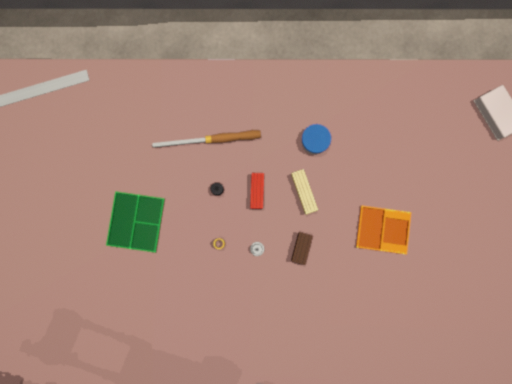

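View pics/scene0.png

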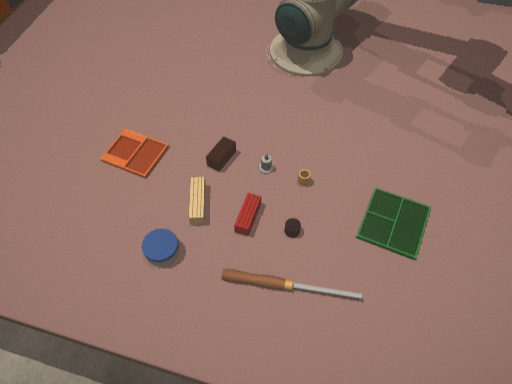

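Top view: the trays are green at (136,221) and orange at (384,229), both with the long bay on the image-left side (+y). The stock sits in two rows: cap (217,189), padauk (257,190) and ash (304,192), then ferrule (219,244), stopper (257,249) and walnut (302,248). The scene view agrees. Next I'll fit each silhouette.

```bash
cat > fit.py <<'E'
from h import *
from scipy.optimize import minimize
def cyl(*zr): 
    a=np.linspace(0,2*np.pi,40,endpoint=False)
    return np.vstack([np.c_[r*np.cos(a),r*np.sin(a),0*a+z] for z,r in zr])
def box(l,w,h): return np.array([[sx*l/2,sy*w/2,z] for sx in(-1,1) for sy in(-1,1) for z in(0,h)])
M={"green_tray":[box(.14,.128,.01)],"orange_tray":[box(.108,.128,.01)],"ash_blank":[box(.11,.032,.032)],"walnut_blank":[box(.076,.036,.036)],
"brass_ferrule":[cyl((0,.014),(.03,.014))],"black_cap":[cyl((0,.017),(.03,.017))],"steel_stopper":[cyl((0,.018),(.005,.018)),cyl((0,.012),(.036,.012)),cyl((.03,.004),(.045,.004))]}
S=4
def render(im,name,p,z0=0):
    x,y,a=p;c,s=np.cos(a),np.sin(a);m=np.zeros((384*S,512*S),np.uint8)
    for V in M[name]:
        W=V@np.array([[c,s,0],[-s,c,0],[0,0,1]])+[x,y,z0]
        P=np.array([proj(im,w) for w in W])
        cv2.fillPoly(m,[cv2.convexHull(np.round((P+.5)*S*16).astype(np.int32))],1,shift=4)
    return cv2.resize(m.astype(np.float32),(512,384),interpolation=cv2.INTER_AREA)
def fit(name,views,p0,z0=0):
    def cost(q):
        e=0
        for im,mk in views:
            r=render(im,name,q*[.01,.01,.1],z0);e+=1-np.minimum(r,mk).sum()/np.maximum(r,mk).sum()
        return e/len(views)
    best=None
    for da in (-.4,-.2,0,.2,.4) if ("tray" in name or "blank" in name) else (0,):
        q=np.array(p0)/[.01,.01,.1]+[0,0,da*10]
        o=minimize(cost,q,method="Nelder-Mead",options=dict(initial_simplex=[q,q+[.5,0,0],q+[0,.5,0],q+[0,0,1]],xatol=.01,fatol=1e-4,maxiter=120))
        if best is None or o.fun<best.fun: best=o
    return best.x*[.01,.01,.1],best.fun
def mask(cam,name,im,near,tries=3):
    "first mask whose centroid lies near the expected point"
    e=proj(im,[*near,.015])
    for _ in range(tries):
        for g in eyes.regions_of(cam,name):
            m=np.array(g["mask"])
            if m.sum()>20 and np.hypot(*(np.argwhere(m).mean(0)[::-1]-e))<12: return m.astype(np.float32)
        eyes.get_image(cam)
E
python3 - <<'E'
from fit import *
P={"green_tray":(.518,.315),"orange_tray":(.5,-.312),"ash_blank":(.587,-.107),"walnut_blank":(.447,-.107),"brass_ferrule":(.453,.104),"black_cap":(.591,.103),"steel_stopper":(.446,.004)}
vis=None
ims={c:eyes.get_image(c) for c in("top","scene")}
V={c:cv2.resize(ims[c]["frame"],None,fx=3,fy=3,interpolation=cv2.INTER_CUBIC) for c in ims}
for n,p in P.items():
    views={c:mask(c,n,ims[c],p) for c in ims}
    vs=[(ims[c],m) for c,m in views.items() if m is not None]
    out=[]
    for sel in ([vs] if len(vs)<2 else [vs,vs[:1],vs[1:]]):
        if sel: 
            q,f=fit(n,sel,(*p,0)); out.append(q); print(n,len(vs),np.round(q,4),round(f,3))
    if out:
      for c in ims:
        r=cv2.resize(render(ims[c],n,out[0]),None,fx=3,fy=3)
        cs,_=cv2.findContours((r>.5).astype(np.uint8),0,1); cv2.drawContours(V[c],cs,-1,(255,255,255) if 1 else 0,1)
cv2.imwrite("pics/topfit.png",V["top"][480:800,290:1270][:, :, ::-1][:,:800] if 0 else cv2.resize(V["top"][470:810,290:1270],(800,278))[:,:,::-1])
cv2.imwrite("pics/scfit.png",V["scene"][350:800,280:1310][:,:,::-1] if 0 else cv2.resize(V["scene"][350:800,280:1310],(800,350))[:,:,::-1])
E
python3 -c "
import cv2,numpy as np
cv2.imwrite('pics/both.png',np.vstack([cv2.imread('pics/topfit.png')[:248],cv2.imread('pics/scfit.png')]))"
```

```text
green_tray 2 [ 0.5155  0.3171 -0.1363] 0.035
green_tray 2 [ 0.5162  0.3189 -0.1445] 0.038
green_tray 2 [ 0.515   0.3165 -0.1428] 0.023
orange_tray 2 [ 0.4967 -0.3161 -0.1366] 0.033
orange_tray 2 [ 0.4968 -0.3146 -0.1426] 0.023
orange_tray 2 [ 0.496  -0.3173 -0.1431] 0.025
ash_blank 2 [ 0.5931 -0.1132  0.344 ] 0.09
ash_blank 2 [ 0.5942 -0.112   0.3581] 0.08
ash_blank 2 [ 0.5914 -0.1147  0.321 ] 0.056
walnut_blank 2 [ 0.45   -0.1059 -0.269 ] 0.108
walnut_blank 2 [ 0.4502 -0.1046 -0.2708] 0.098
walnut_blank 2 [ 0.4473 -0.1076 -0.232 ] 0.082
brass_ferrule 1 [ 0.4597  0.1004 -0.0614] 0.098
black_cap 2 [0.5998 0.1086 0.1097] 0.122
black_cap 2 [ 0.5998  0.1096 -0.0066] 0.131
black_cap 2 [ 0.5986  0.1079 -0.1642] 0.1
steel_stopper 2 [0.448  0.007  0.0542] 0.121
steel_stopper 2 [0.448  0.0073 0.0802] 0.067
steel_stopper 2 [0.4471 0.0061 0.0737] 0.155
```

View pics/both.png

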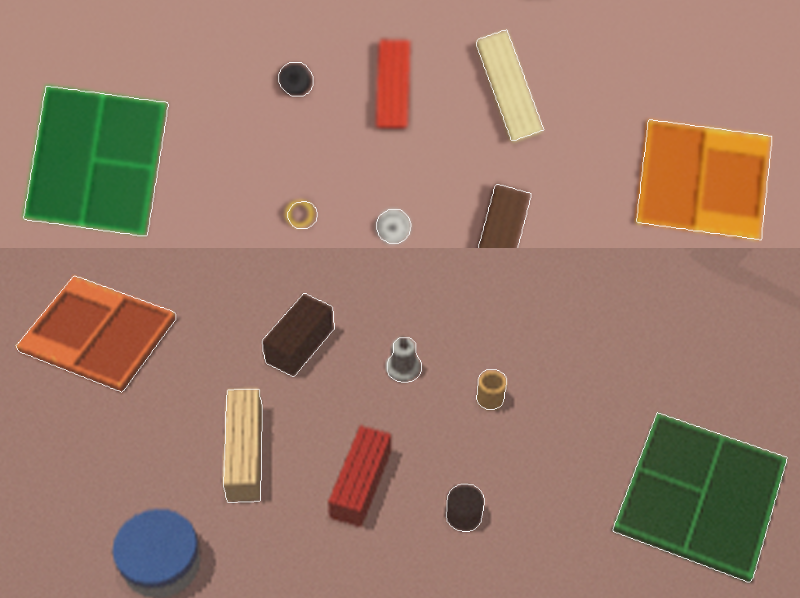

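The outlines match both pictures to within about 2 mm, and the sizes agree. The order will be ash, ferrule, cap, walnut, stopper. Next is a helper for the moves.

```bash
cat > go.py <<'E'
"go.py x,y,z,phi ... : rows' dx dy dz spin for world targets (phi = world angle of closing line)"
import sys
from h import *
from scipy.spatial.transform import Rotation as Ro
s=manip.get_state();w,x,y,z=s["ee_rot"];R=Ro.from_quat([x,y,z,w]).as_matrix()
ph=np.arctan2(R[1,1],R[0,1])
print("t",round(s["clock"],1),"pos",np.round(s["position"],4),"phi",round(ph,3),"w",round(s["width"],4),"F",np.round(s["contact_force"],1),"g",round(s["gripper_force"],1),"tilt",np.round(R[:2,2],3),"q6",round(s["qpos"][5],2))
for a in sys.argv[1:]:
    X=np.array([float(v) for v in a.split(",")])
    d=R.T@(X[:3]-s["position"])/.5
    sp=-((X[3]-ph+np.pi)%(2*np.pi)-np.pi)/(2*np.pi)
    print(a,np.round(d,4).tolist(),round(sp,4))
E
python3 go.py .48,.12,.2,1.43
```

```text
t 3.2 pos [0.1438 0.5568 0.2453] phi 1.318 w 0.0853 F [ 0.4 -0.7  0.2] g 0.0 tilt [0. 0.] q6 -0.12
.48,.12,.2,1.43 [-0.8695, -0.6776, 0.0906] -0.0178
```

```bash
python3 -m creep '[[0.75,-0.87,-0.678,0.09,-0.018],[0.75,-0.87,-0.678,0.09,-0.018],[0.75,-0.87,-0.678,0.09,-0.018],[0.75,-0.87,-0.678,0.09,-0.018],[0.75,-0.87,-0.678,0.09,-0.018],[0.75,-0.87,-0.678,0.09,-0.018],[0.75,-0.87,-0.678,0.09,-0.018],[0.75,-0.87,-0.678,0.09,-0.018],[0.75,-0.87,-0.678,0.09,-0.018],[0.75,-0.87,-0.678,0.09,-0.018]]' 40; python3 go.py .593,-.1132,.1,1.91 .593,-.1132,.026,1.91
```

```text
clock: 4.25
position: [0.4488, 0.1601, 0.2048]
ee_rot: [0.0, 0.07, 0.998, 0.0]
contact_force: [0.7, 0.2, -0.4]
width: 0.0639
gripper_force: 0.0
t 4.2 pos [0.4488 0.1601 0.2048] phi 1.431 w 0.0639 F [ 0.7  0.2 -0.4] g 0.0 tilt [0.001 0.001] q6 -1.23
.593,-.1132,.1,1.91 [-0.3616, -0.5011, 0.2097] -0.0763
.593,-.1132,.026,1.91 [-0.3614, -0.5012, 0.3577] -0.0763
```

```bash
python3 -m creep '[[0.7,-0.362,-0.501,0.21,-0.076],[0.7,-0.362,-0.501,0.21,-0.076],[0.7,-0.362,-0.501,0.21,-0.076],[0.7,-0.362,-0.501,0.21,-0.076],[0.7,-0.362,-0.501,0.21,-0.076],[0.7,-0.362,-0.501,0.21,-0.076],[0.7,-0.362,-0.501,0.21,-0.076],[0.7,-0.362,-0.501,0.21,-0.076],[0.7,-0.362,-0.501,0.21,-0.076],[0.7,-0.362,-0.501,0.21,-0.076]]'; python3 go.py .593,-.1132,.026,1.91
```

```text
clock: 5.25
position: [0.5916, -0.1104, 0.0999]
ee_rot: [-0.0, -0.168, 0.986, 0.0]
contact_force: [-0.6, 0.4, 0.1]
width: 0.0597
gripper_force: 0.0
t 5.2 pos [ 0.5916 -0.1104  0.0999] phi 1.909 w 0.0597 F [-0.6  0.4  0.1] g 0.0 tilt [-0.     0.001] q6 -2.21
.593,-.1132,.026,1.91 [-0.0008, -0.0062, 0.1477] -0.0002
```

```bash
python3 -m creep '[[0.7,-0.001,-0.005,0.08,0],[0.7,-0.001,-0.005,0.148,0],[0.7,-0.001,-0.005,0.148,0],[0.7,-0.001,-0.005,0.148,0],[0,-0.001,-0.005,0.148,0],[0,-0.001,-0.005,0.148,0],[0,-0.001,-0.005,0.148,0],[0,-0.001,-0.005,0.148,0],[0,-0.001,-0.005,0.148,0]]' 40; python3 go.py .593,-.1132,.16,1.91 .52,.349,.16,1.431
```

```text
clock: 6.15
position: [0.595, -0.1137, 0.028]
ee_rot: [0.002, -0.168, 0.986, -0.001]
contact_force: [0.1, 1.6, 6.4]
width: 0.0311
gripper_force: 42.4
t 6.2 pos [ 0.595  -0.1137  0.028 ] phi 1.908 w 0.0311 F [0.1 1.6 6.4] g 42.4 tilt [ 0.004 -0.001] q6 -2.21
.593,-.1132,.16,1.91 [0.0025, 0.0018, -0.264] -0.0002
.52,.349,.16,1.431 [-0.1661, 0.9223, -0.2651] 0.076
```

```bash
python3 -m creep '[[0,0,0,-0.1,0],[0,0,0,-0.2,0],[0,0,0.002,-0.264,0],[0,-0.166,0.922,-0.264,0.076],[0,-0.166,0.922,-0.264,0.076],[0,-0.166,0.922,-0.264,0.076],[0,-0.166,0.922,-0.264,0.076],[0,-0.166,0.922,-0.264,0.076],[0,-0.166,0.922,-0.264,0.076],[0,-0.166,0.922,-0.264,0.076]]'; python3 go.py .52,.349,.1,1.431
```

```text
clock: 7.15
position: [0.5383, 0.2278, 0.1584]
ee_rot: [0.001, 0.07, 0.998, 0.0]
contact_force: [1.2, -0.6, -1.6]
width: 0.0311
gripper_force: 41.4
t 7.2 pos [0.5383 0.2278 0.1584] phi 1.431 w 0.0311 F [ 1.2 -0.6 -1.6] g 41.4 tilt [0.001 0.   ] q6 -1.15
.52,.349,.1,1.431 [0.0701, 0.2349, 0.1169] -0.0
```

```bash
python3 -m creep '[[0,0.07,0.22,0.08,0],[0,0.07,0.22,0.08,0],[0,0.07,0.22,0.08,0],[0,0.07,0.22,0.08,0],[0,0.07,0.22,0.08,0],[0,0.07,0.22,0.08,0],[0,0.07,0.22,0.08,0]]'; python3 - <<'E'
from fit import *
im=eyes.get_image("top");im2=eyes.get_image("scene")
for c,i in(("top",im),("scene",im2)):
    m=mask(c,"ash_blank",i,(.52,.349),2)
    if m is not None: print(c,np.round(fit("ash_blank",[(i,m)],(.52,.349,-.14),manip.get_state()["position"][2]-.028),4))
v=np.hstack([cv2.resize(i["frame"][a:a+150,b:b+150],None,fx=2.6,fy=2.6,interpolation=cv2.INTER_CUBIC) for i,a,b in((im,140,60),(im2,140,340))]);cv2.imwrite("pics/ash1.png",v[:,:,::-1])
E
python3 go.py .52,.349,.03,1.431
```

```text
clock: 7.85
position: [0.5202, 0.3385, 0.1185]
ee_rot: [0.001, 0.071, 0.997, 0.0]
contact_force: [-0.1, 0.5, -1.6]
width: 0.0308
gripper_force: 41.4
t 8.0 pos [0.52   0.3388 0.1182] phi 1.43 w 0.0311 F [-0.1  0.  -0.4] g 41.4 tilt [0.001 0.   ] q6 -0.96
.52,.349,.03,1.431 [0.003, 0.02, 0.1764] -0.0002Traceback (most recent call last):
  File "<stdin>", line 5, in <module>
    return _wrapfunc(a, 'round', decimals=decimals, out=out)
    return _wrapit(obj, method, *args, **kwds)
    conv = _array_converter(obj)
ValueError: setting an array element with a sequence. The requested array has an inhomogeneous shape after 1 dimensions. The detected shape was (2,) + inhomogeneous part.
```

```bash
python3 -m creep '[[0,0.003,0.02,0.05,0],[0,0.003,0.02,0.1,0],[0,0.003,0.02,0.14,0],[0,0.003,0.02,0.162,0],[0,0.003,0.02,0.166,0],[0,0.003,0.02,0.168,0],[0,0.003,0.02,0.17,0],[0,0.003,0.02,0.17,0]]'; python3 go.py .52,.349,.032,1.431
python3 - <<'E'
from fit import *
im=eyes.get_image("top");im2=eyes.get_image("scene")
v=np.hstack([cv2.resize(i["frame"][a:a+150,b:b+150],None,fx=2.6,fy=2.6,interpolation=cv2.INTER_CUBIC) for i,a,b in((im,140,60),(im2,140,340))]);cv2.imwrite("pics/ash1.png",v[:,:,::-1])
E
```

```text
clock: 8.8
position: [0.52, 0.3502, 0.0336]
ee_rot: [0.001, 0.07, 0.998, 0.001]
contact_force: [-0.1, 0.5, -0.8]
width: 0.0313
gripper_force: 41.5
t 8.8 pos [0.52   0.3502 0.0336] phi 1.431 w 0.0313 F [-0.1  0.5 -0.8] g 41.5 tilt [0.002 0.001] q6 -0.95
.52,.349,.032,1.431 [-0.0003, -0.0023, 0.0033] 0.0
```

View pics/ash1.png

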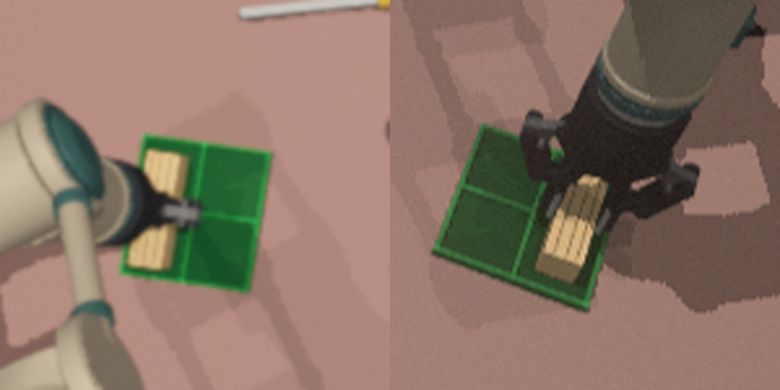

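The ash blank sits centred over the long bay, so I'll lower it, release and back off.

```bash
python3 -m creep '[[0,0,-0.001,0.002,0],[0,0,-0.001,0.003,0],[0,0,-0.001,0.003,0],[0.55,0,-0.001,0.003,0],[0.55,0,-0.001,0.003,0],[0.55,0,-0.001,0.003,0],[0.55,0,-0.001,-0.05,0],[0.55,0,-0.001,-0.14,0],[0.55,0,-0.001,-0.2,0],[0.55,0,-0.001,-0.2,0]]'; python3 go.py .459,.1012,.14,1.431 
```

```text
clock: 9.9
position: [0.5222, 0.3509, 0.1376]
ee_rot: [0.004, 0.07, 0.998, 0.003]
contact_force: [0.6, 1.0, -0.3]
width: 0.047
gripper_force: 0.0
t 9.9 pos [0.5222 0.3509 0.1376] phi 1.431 w 0.047 F [ 0.6  1.  -0.3] g 0.0 tilt [0.009 0.005] q6 -0.95
.459,.1012,.14,1.431 [0.0557, -0.5122, -0.0082] 0.0
```

```bash
python3 -m creep '[[0.6,0.056,-0.51,0,0],[0.6,0.056,-0.51,0,0],[0.6,0.056,-0.51,0,0],[0.6,0.056,-0.51,0,0],[0.6,0.056,-0.51,0,0],[0.6,0.056,-0.51,0.06,0],[0.6,0.056,-0.51,0.1,0],[0.6,0.056,-0.51,0.1,0],[0.6,0.056,-0.51,0.1,0]]'; python3 - <<'E'
from fit import *
im={c:eyes.get_image(c) for c in("top","scene")}
for c in im:
    for n,p,a in(("ash_blank",(.52,.349),-.14),("brass_ferrule",(.459,.101),0)):
        m=mask(c,n,im[c],p,2)
        if m is not None: q,f=fit(n,[(im[c],m)],(*p,a),.004 if a else 0);print(c,n,q.round(4),round(f,3))
E
python3 go.py .459,.1012,.025,1.431
```

```text
clock: 10.8
position: [0.4558, 0.1008, 0.0822]
ee_rot: [-0.001, 0.07, 0.998, -0.0]
contact_force: [-0.5, 0.4, 0.9]
width: 0.0512
gripper_force: 0.0
top ash_blank [ 0.5177  0.3497 -0.1362] 0.066
scene ash_blank [ 0.5161  0.348  -0.1541] 0.065
scene brass_ferrule [0.459  0.1011 0.0021] 0.244
t 11.2 pos [0.4563 0.101  0.083 ] phi 1.432 w 0.0511 F [ 0.1  0.3 -0.7] g 0.0 tilt [0.001 0.   ] q6 -1.36
.459,.1012,.025,1.431 [-0.0052, 0.0012, 0.116] 0.0001
```

```bash
python3 -m creep '[[0.6,-0.005,0.001,0.07,0],[0.6,-0.005,0.001,0.116,0],[0.6,-0.005,0.001,0.116,0],[0.6,-0.005,0.001,0.116,0],[0,-0.005,0.001,0.116,0],[0,-0.005,0.001,0.116,0],[0,-0.005,0.001,0.116,0],[0,-0.005,0.001,0.116,0],[0,-0.005,0.001,0.116,0]]' 40; python3 go.py .459,.1012,.125,1.431 .4776,.2923,.125,1.431
```

```text
clock: 12.15
position: [0.4597, 0.101, 0.026]
ee_rot: [0.001, 0.07, 0.998, 0.0]
contact_force: [-0.7, 0.3, 6.7]
width: 0.0256
gripper_force: 39.6
t 12.2 pos [0.4597 0.101  0.026 ] phi 1.431 w 0.0256 F [-0.7  0.3  6.7] g 39.6 tilt [0.003 0.   ] q6 -1.36
.459,.1012,.125,1.431 [0.0009, 0.0003, -0.198] 0.0
.4776,.2923,.125,1.431 [0.0173, 0.3839, -0.1978] 0.0
```

```bash
python3 -m creep '[[0,0,0,-0.1,0],[0,0.005,0.1,-0.2,0],[0,0.017,0.384,-0.2,0],[0,0.017,0.384,-0.2,0],[0,0.017,0.384,-0.2,0],[0,0.017,0.384,-0.2,0],[0,0.017,0.384,-0.2,0],[0,0.017,0.384,-0.2,0],[0,0.017,0.384,-0.12,0],[0,0.017,0.384,-0.12,0]]'; python3 - <<'E'
from fit import *
im=eyes.get_image("top");im2=eyes.get_image("scene")
v=np.hstack([cv2.resize(i["frame"][a:a+100,b:b+100],None,fx=3.9,fy=3.9,interpolation=cv2.INTER_CUBIC) for i,a,b in((im,170,90),(im2,160,340))]);cv2.imwrite("pics/fer1.png",v[:,:,::-1])
E
python3 go.py .4776,.2923,.0315,1.431
```

```text
clock: 13.15
position: [0.4733, 0.2887, 0.081]
ee_rot: [-0.005, 0.071, 0.997, -0.003]
contact_force: [-0.9, -0.7, -1.0]
width: 0.0257
gripper_force: 39.9
t 13.2 pos [0.4761 0.2904 0.0843] phi 1.429 w 0.0256 F [-0.3 -0.   0.3] g 39.9 tilt [-0.003 -0.001] q6 -1.01
.4776,.2923,.0315,1.431 [-0.0027, 0.0044, 0.1055] -0.0003
```

View pics/fer1.png

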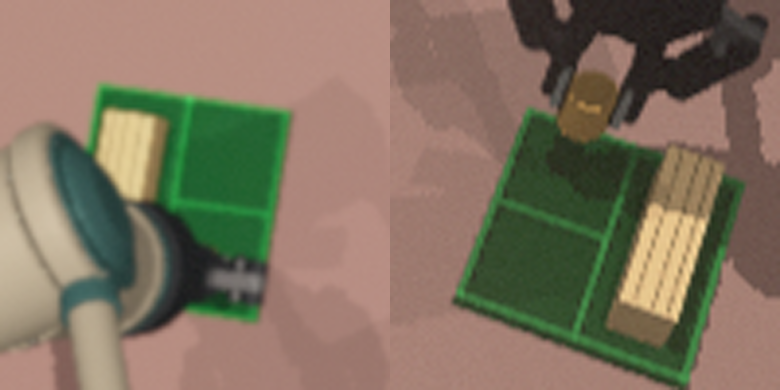

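The ash lies in the long bay at scene crop (665,250), and the ferrule is held upright over its small bay. Lowering it now.

```bash
python3 -m creep '[[0,-0.002,0.004,0.05,0],[0,-0.002,0.004,0.09,0],[0,-0.002,0.004,0.1,0],[0,-0.002,0.004,0.103,0],[0,-0.002,0.004,0.105,0],[0,-0.002,0.004,0.106,0],[0,-0.002,0.004,0.106,0]]'; python3 go.py .4776,.2923,.0302,1.431
```

```text
clock: 13.95
position: [0.4788, 0.2943, 0.0325]
ee_rot: [0.001, 0.07, 0.998, 0.0]
contact_force: [0.2, -0.9, -1.1]
width: 0.0256
gripper_force: 40.0
t 13.9 pos [0.4788 0.2943 0.0325] phi 1.431 w 0.0256 F [ 0.2 -0.9 -1.1] g 40.0 tilt [0.002 0.001] q6 -1.0
.4776,.2923,.0302,1.431 [0.0018, -0.0043, 0.0047] 0.0
```

```bash
python3 -m creep '[[0,0,-0.004,0.003,0],[0,0,-0.004,0.0045,0],[0,0,-0.004,0.0045,0],[0.5,0,-0.004,0.0045,0],[0.5,0,-0.004,0.0045,0],[0.5,0,-0.004,0.0045,0],[0.5,0,-0.004,-0.03,0],[0.5,0,-0.004,-0.1,0],[0.5,0,-0.004,-0.2,0],[0.5,0,-0.004,-0.2,0]]'; python3 go.py .5995,.1086,.13,1.431 
```

```text
clock: 14.95
position: [0.4821, 0.2941, 0.1379]
ee_rot: [0.006, 0.07, 0.998, 0.003]
contact_force: [1.4, -0.2, 0.1]
width: 0.0424
gripper_force: 0.0
t 14.9 pos [0.4821 0.2941 0.1379] phi 1.431 w 0.0424 F [ 1.4 -0.2  0.1] g 0.0 tilt [0.012 0.006] q6 -1.01
.5995,.1086,.13,1.431 [-0.2839, -0.3349, 0.0166] 0.0
```

```bash
python3 -m creep '[[0.65,-0.284,-0.333,0,0],[0.65,-0.284,-0.333,0,0],[0.65,-0.284,-0.333,0,0],[0.65,-0.284,-0.333,0,0],[0.65,-0.284,-0.333,0,0],[0.65,-0.284,-0.333,0.06,0],[0.65,-0.284,-0.333,0.1,0],[0.65,-0.284,-0.333,0.1,0],[0.65,-0.284,-0.333,0.1,0]]'; python3 - <<'E'
from fit import *
im={c:eyes.get_image(c) for c in("top","scene")}
for c in im:
    for n,p,a in(("black_cap",(.5995,.1086),0),("brass_ferrule",(.478,.293),0.004)):
        m=mask(c,n,im[c],p,2)
        if m is not None: q,f=fit(n,[(im[c],m)],(*p,0),a);print(c,n,q.round(4),round(f,3))
E
python3 go.py .5995,.1086,.025,1.431
```

```text
clock: 15.85
position: [0.595, 0.1078, 0.0813]
ee_rot: [-0.001, 0.07, 0.998, 0.0]
contact_force: [0.5, 0.2, 0.3]
width: 0.0555
gripper_force: 0.0
scene black_cap [0.5992 0.1079 0.0284] 0.122
scene brass_ferrule [0.4785 0.29   0.0648] 0.061
t 16.6 pos [0.5953 0.1074 0.0817] phi 1.431 w 0.0554 F [0.1 0.2 0.5] g 0.0 tilt [0. 0.] q6 -1.37
.5995,.1086,.025,1.431 [-0.0079, 0.0035, 0.1134] 0.0
```

Ferrule placed at (0.4785, 0.290), inside its bay. Next is the cap.

```bash
python3 -m creep '[[0.65,-0.008,0.003,0.07,0],[0.65,-0.008,0.003,0.113,0],[0.65,-0.008,0.003,0.113,0],[0.65,-0.008,0.003,0.113,0],[0,-0.008,0.003,0.113,0],[0,-0.008,0.003,0.113,0],[0,-0.008,0.003,0.113,0],[0,-0.008,0.003,0.113,0],[0,-0.008,0.003,0.113,0]]' 40; python3 go.py .545,.2829,.12,1.431
```

```text
clock: 17.45
position: [0.6008, 0.1085, 0.0268]
ee_rot: [0.002, 0.07, 0.998, 0.0]
contact_force: [-0.6, -0.5, 6.6]
width: 0.0324
gripper_force: 40.0
t 17.4 pos [0.6008 0.1085 0.0268] phi 1.431 w 0.0324 F [-0.6 -0.5  6.6] g 40.0 tilt [0.003 0.   ] q6 -1.37
.545,.2829,.12,1.431 [0.1584, 0.3301, -0.1867] 0.0
```

```bash
python3 -m creep '[[0,0,0,-0.1,0],[0,0.05,0.1,-0.19,0],[0,0.158,0.33,-0.19,0],[0,0.158,0.33,-0.19,0],[0,0.158,0.33,-0.19,0],[0,0.158,0.33,-0.19,0],[0,0.158,0.33,-0.19,0],[0,0.158,0.33,-0.1,0],[0,0.158,0.33,-0.1,0],[0,0.158,0.33,-0.1,0]]'; python3 go.py .545,.2829,.033,1.431
```

```text
clock: 18.45
position: [0.5439, 0.2811, 0.0744]
ee_rot: [-0.001, 0.071, 0.998, -0.001]
contact_force: [1.0, 0.5, -0.5]
width: 0.0323
gripper_force: 40.1
t 18.4 pos [0.5439 0.2811 0.0744] phi 1.429 w 0.0323 F [ 1.   0.5 -0.5] g 40.1 tilt [-0.003 -0.001] q6 -1.07
.545,.2829,.033,1.431 [-0.0018, 0.004, 0.0829] -0.0002
```

```bash
python3 -m creep '[[0,-0.001,0.002,0.05,0],[0,-0.001,0.002,0.078,0],[0,-0.001,0.002,0.083,0],[0,-0.001,0.002,0.083,0],[0,-0.001,0.002,0.083,0],[0,-0.001,0.002,0.083,0]]'; python3 go.py .545,.2829,.0308,1.431
```

```text
clock: 19.05
position: [0.5456, 0.2839, 0.0347]
ee_rot: [0.001, 0.07, 0.998, 0.0]
contact_force: [-0.4, 0.4, -0.5]
width: 0.0321
gripper_force: 40.1
t 19.1 pos [0.5456 0.2839 0.0347] phi 1.431 w 0.0321 F [-0.4  0.4 -0.5] g 40.1 tilt [0.002 0.001] q6 -1.06
.545,.2829,.0308,1.431 [0.001, -0.0022, 0.0078] 0.0
```

```bash
python3 -m creep '[[0,0,-0.002,0.005,0],[0,0,-0.002,0.008,0],[0,0,-0.002,0.008,0],[0.58,0,-0.002,0.008,0],[0.58,0,-0.002,0.008,0],[0.58,0,-0.002,0.008,0],[0.58,0,-0.002,-0.03,0],[0.58,0,-0.002,-0.1,0],[0.58,0,-0.002,-0.2,0],[0.58,0,-0.002,-0.2,0]]'; python3 go.py .4495,-.106,.14,1.32
```

```text
clock: 20.05
position: [0.5491, 0.2844, 0.1405]
ee_rot: [0.006, 0.07, 0.998, 0.003]
contact_force: [1.4, 0.3, 0.8]
width: 0.0494
gripper_force: 0.0
t 20.1 pos [0.5491 0.2844 0.1405] phi 1.431 w 0.0494 F [1.4 0.3 0.8] g 0.0 tilt [0.013 0.005] q6 -1.07
.4495,-.106,.14,1.32 [0.0886, -0.801, -0.0056] 0.0177
```

```bash
python3 -m creep '[[0.7,0.088,-0.8,0,0.018],[0.7,0.088,-0.8,0,0.018],[0.7,0.088,-0.8,0,0.018],[0.7,0.088,-0.8,0,0.018],[0.7,0.088,-0.8,0,0.018],[0.7,0.088,-0.8,0,0.018],[0.7,0.088,-0.8,0,0.018],[0.7,0.088,-0.8,0,0.018],[0.7,0.088,-0.8,0,0.018],[0.7,0.088,-0.8,0,0.018]]'; python3 - <<'E'
from fit import *
im={c:eyes.get_image(c) for c in("top","scene")}
for c in im:
    for n,p,a,z in(("black_cap",(.5455,.2835),0,.004),("brass_ferrule",(.478,.293),0,0.004),("walnut_blank",(.449,-.106),-.26,0)):
        m=mask(c,n,im[c],p,2)
        if m is not None: q,f=fit(n,[(im[c],m)],(*p,a),z);print(c,n,q.round(4),round(f,3))
v=np.hstack([cv2.resize(im[c]["frame"][a:a+100,b:b+100],None,fx=3.9,fy=3.9,interpolation=cv2.INTER_CUBIC) for c,a,b in(("top",170,90),("scene",160,340))]);cv2.imwrite("pics/g.png",v[:,:,::-1])
E
python3 go.py .4495,-.106,.026,1.32
```

```text
clock: 21.05
position: [0.4451, -0.1084, 0.1334]
ee_rot: [-0.0, 0.128, 0.992, 0.0]
contact_force: [0.2, 0.7, -0.8]
width: 0.0599
gripper_force: 0.0
top black_cap [0.5445 0.2828 0.1156] 0.113
top brass_ferrule [0.4822 0.2938 0.0833] 0.844
scene black_cap [0.5422 0.2819 0.0509] 0.076
scene brass_ferrule [0.4774 0.291  0.0635] 0.106
scene walnut_blank [ 0.4485 -0.107  -0.2368] 0.043
t 21.6 pos [ 0.4456 -0.1067  0.1336] phi 1.319 w 0.0595 F [-0.4  0.8 -0. ] g 0.0 tilt [0. 0.] q6 -1.71
.4495,-.106,.026,1.32 [-0.0071, 0.0033, 0.2152] -0.0001
```

View pics/g.png

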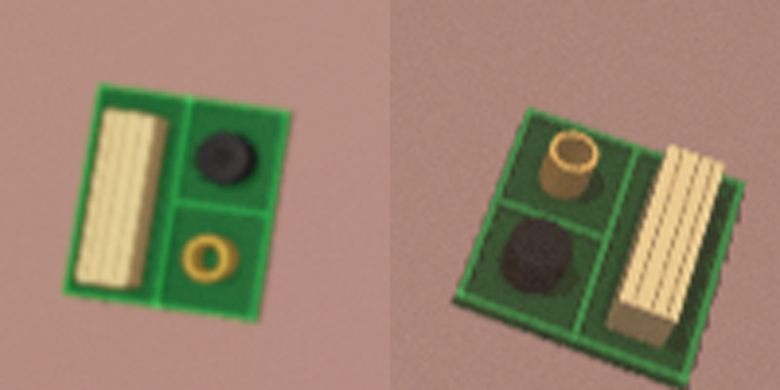

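The green kit is complete: ash in the long bay, ferrule and cap upright in the small bays. Next is the walnut.

```bash
python3 -m creep '[[0.7,-0.006,0.003,0.08,0],[0.7,-0.006,0.003,0.17,0],[0.7,-0.006,0.003,0.213,0],[0.7,-0.006,0.003,0.213,0],[0.7,-0.006,0.003,0.213,0],[0,-0.006,0.003,0.213,0],[0,-0.006,0.003,0.213,0],[0,-0.006,0.003,0.213,0],[0,-0.006,0.003,0.213,0],[0,-0.006,0.003,0.213,0]]' 40; python3 go.py .5012,-.2843,.13,1.431
```

```text
clock: 22.6
position: [0.4502, -0.1071, 0.0288]
ee_rot: [0.002, 0.126, 0.992, -0.0]
contact_force: [0.7, 1.1, 6.2]
width: 0.0352
gripper_force: 41.8
t 22.6 pos [ 0.4502 -0.1071  0.0288] phi 1.318 w 0.0352 F [0.7 1.1 6.2] g 41.8 tilt [ 0.004 -0.001] q6 -1.7
.5012,-.2843,.13,1.431 [-0.1882, -0.3177, -0.2016] -0.018
```

```bash
python3 -m creep '[[0,0,0,-0.1,0],[0,-0.03,-0.05,-0.2,0],[0,-0.188,-0.318,-0.2,-0.018],[0,-0.188,-0.318,-0.2,-0.018],[0,-0.188,-0.318,-0.2,-0.018],[0,-0.188,-0.318,-0.2,-0.018],[0,-0.188,-0.318,-0.2,-0.018],[0,-0.188,-0.318,-0.1,-0.018],[0,-0.188,-0.318,-0.1,-0.018],[0,-0.188,-0.318,-0.1,-0.018]]'; python3 go.py .5012,-.2843,.034,1.431
```

```text
clock: 23.6
position: [0.4987, -0.2819, 0.0767]
ee_rot: [-0.002, 0.069, 0.998, 0.001]
contact_force: [1.3, 0.5, -0.3]
width: 0.0356
gripper_force: 40.8
t 23.6 pos [ 0.4987 -0.2819  0.0767] phi 1.432 w 0.0356 F [ 1.3  0.5 -0.3] g 40.8 tilt [-0.003  0.003] q6 -2.07
.5012,-.2843,.034,1.431 [-0.0058, -0.0043, 0.0855] 0.0002
```

```bash
python3 -m creep '[[0,-0.005,-0.003,0.05,0],[0,-0.005,-0.003,0.078,0],[0,-0.005,-0.003,0.084,0],[0,-0.005,-0.003,0.084,0],[0,-0.005,-0.003,0.084,0],[0,-0.005,-0.003,0.084,0]]'; python3 go.py .5012,-.2843,.0328,1.431
```

```text
clock: 24.2
position: [0.5031, -0.2862, 0.0365]
ee_rot: [0.001, 0.07, 0.998, -0.001]
contact_force: [0.2, -0.6, -0.7]
width: 0.0352
gripper_force: 40.9
t 24.2 pos [ 0.5031 -0.2862  0.0365] phi 1.431 w 0.0352 F [ 0.2 -0.6 -0.7] g 40.9 tilt [ 0.002 -0.001] q6 -2.07
.5012,-.2843,.0328,1.431 [0.0043, 0.0033, 0.0074] 0.0001
```

```bash
python3 -m creep '[[0,0.003,0.003,0.004,0],[0,0.003,0.003,0.0075,0],[0,0.003,0.003,0.0075,0],[0.6,0.003,0.003,0.0075,0],[0.6,0.003,0.003,0.0075,0],[0.6,0.003,0.003,0.0075,0],[0.6,0.003,0.003,-0.05,0],[0.6,0.003,0.003,-0.14,0],[0.6,0.003,0.003,-0.2,0],[0.6,0.003,0.003,-0.2,0]]'; python3 go.py .4478,.0068,.14,1.431
```

```text
clock: 25.2
position: [0.5037, -0.2861, 0.1397]
ee_rot: [0.004, 0.07, 0.998, -0.003]
contact_force: [1.0, 0.0, 0.2]
width: 0.0514
gripper_force: 0.0
t 25.2 pos [ 0.5037 -0.2861  0.1397] phi 1.431 w 0.0514 F [1.  0.  0.2] g 0.0 tilt [ 0.008 -0.006] q6 -2.07
.4478,.0068,.14,1.431 [0.1922, 0.5646, -0.0048] 0.0
```

```bash
python3 -m creep '[[0.65,0.19,0.566,0,0],[0.65,0.19,0.566,0,0],[0.65,0.19,0.566,0,0],[0.65,0.19,0.566,0,0],[0.65,0.19,0.566,0,0],[0.65,0.19,0.566,0,0],[0.65,0.19,0.566,0.06,0],[0.65,0.19,0.566,0.06,0],[0.65,0.19,0.566,0.06,0]]'; python3 - <<'E'
from fit import *
im={c:eyes.get_image(c) for c in("top","scene")}
for c in im:
    for n,p,a,z in(("steel_stopper",(.4478,.0068),0,0),("walnut_blank",(.501,-.2845),-.14,.004)):
        m=mask(c,n,im[c],p,2)
        if m is not None: q,f=fit(n,[(im[c],m)],(*p,a),z);print(c,n,q.round(4),round(f,3))
E
python3 go.py .4478,.0068,.027,1.431
```

```text
clock: 26.1
position: [0.4458, 0.0092, 0.1045]
ee_rot: [-0.001, 0.07, 0.998, -0.0]
contact_force: [0.6, 0.3, 0.4]
width: 0.0558
gripper_force: 0.0
top walnut_blank [ 0.5003 -0.2833 -0.1391] 0.053
scene steel_stopper [0.4482 0.0051 0.0832] 0.189
scene walnut_blank [ 0.5001 -0.2863 -0.1059] 0.038
t 26.6 pos [0.4466 0.0088 0.1054] phi 1.43 w 0.0556 F [ 0.8 -0.5  0.7] g 0.0 tilt [0.001 0.   ] q6 -1.57
.4478,.0068,.027,1.431 [-0.0029, -0.0037, 0.1568] -0.0001
```

```bash
python3 -m creep '[[0.65,-0.001,-0.004,0.08,0],[0.65,-0.001,-0.004,0.14,0],[0.65,-0.001,-0.004,0.154,0],[0.65,-0.001,-0.004,0.154,0],[0,-0.001,-0.004,0.154,0],[0,-0.001,-0.004,0.154,0],[0,-0.001,-0.004,0.154,0],[0,-0.001,-0.004,0.154,0],[0,-0.001,-0.004,0.154,0],[0,-0.001,-0.004,0.154,0]]' 40; python3 go.py .4478,.0068,.15,1.431 .4925,-.3457,.15,1.431
```

```text
clock: 27.55
position: [0.4478, 0.0071, 0.0296]
ee_rot: [0.002, 0.07, 0.998, -0.0]
contact_force: [-0.4, -0.2, 6.2]
width: 0.0225
gripper_force: 39.1
t 27.6 pos [0.4478 0.0071 0.0296] phi 1.431 w 0.0225 F [-0.4 -0.2  6.2] g 39.1 tilt [ 0.003 -0.   ] q6 -1.57
.4478,.0068,.15,1.431 [-0.0008, -0.0006, -0.2409] 0.0
.4925,-.3457,.15,1.431 [-0.1874, -0.6863, -0.2403] 0.0
```

```bash
python3 -m creep '[[0,0,0,-0.1,0],[0,0,-0.03,-0.2,0],[0,-0.187,-0.686,-0.24,0],[0,-0.187,-0.686,-0.24,0],[0,-0.187,-0.686,-0.24,0],[0,-0.187,-0.686,-0.24,0],[0,-0.187,-0.686,-0.24,0],[0,-0.187,-0.686,-0.24,0],[0,-0.187,-0.686,-0.24,0],[0,-0.187,-0.686,-0.24,0]]'; python3 -m creep '[[0,0,0,0,0],[0,0,0,0,0],[0,0,0,0,0]]'; python3 go.py .4925,-.3457,.1,1.431
```

```text
clock: 28.55
position: [0.4927, -0.3521, 0.1489]
ee_rot: [0.002, 0.072, 0.997, -0.003]
contact_force: [-0.4, 1.3, -1.6]
width: 0.0225
gripper_force: 39.6
clock: 28.85
position: [0.4911, -0.3438, 0.1482]
ee_rot: [-0.0, 0.069, 0.998, 0.0]
contact_force: [-0.1, -0.6, -1.1]
width: 0.0224
gripper_force: 39.6
t 28.9 pos [ 0.4911 -0.3438  0.1482] phi 1.432 w 0.0224 F [-0.1 -0.6 -1.1] g 39.6 tilt [-0.     0.001] q6 -2.16
.4925,-.3457,.1,1.431 [-0.0033, -0.0034, 0.0964] 0.0002
```

```bash
python3 -m creep '[[0,-0.003,-0.003,0.05,0],[0,-0.003,-0.003,0.1,0],[0,-0.003,-0.003,0.15,0],[0,-0.003,-0.003,0.19,0],[0,-0.003,-0.003,0.214,0],[0,-0.003,-0.003,0.22,0],[0,-0.003,-0.003,0.22,0],[0,-0.003,-0.003,0.22,0],[0,-0.003,-0.003,0.22,0]]'; python3 go.py .4925,-.3457,.0336,1.431;  python3 - <<'E'
from fit import *
im={c:eyes.get_image(c) for c in("top","scene")}
v=np.hstack([cv2.resize(im[c]["frame"][a:a+100,b:b+100],None,fx=3.9,fy=3.9,interpolation=cv2.INTER_CUBIC) for c,a,b in(("top",180,335),("scene",95,85))]);cv2.imwrite("pics/o.png",v[:,:,::-1])
E
```

```text
clock: 29.75
position: [0.4933, -0.3476, 0.0393]
ee_rot: [0.001, 0.07, 0.998, -0.001]
contact_force: [-0.1, 0.5, -0.8]
width: 0.0226
gripper_force: 39.6
t 29.8 pos [ 0.4933 -0.3476  0.0393] phi 1.431 w 0.0226 F [-0.1  0.5 -0.8] g 39.6 tilt [ 0.002 -0.001] q6 -2.16
.4925,-.3457,.0336,1.431 [0.0022, 0.0036, 0.0114] 0.0
```

View pics/o.png

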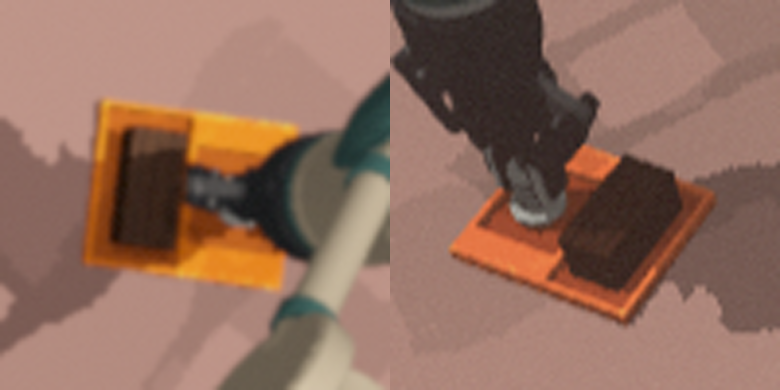

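The walnut lies in the long bay, and the stopper is upright just above the small bay's floor. I'll lower it and release.

```bash
python3 -m creep '[[0,0.001,0.003,0.005,0],[0,0.001,0.003,0.01,0],[0,0.001,0.003,0.0115,0],[0,0.001,0.003,0.0115,0],[0.48,0.001,0.003,0.0115,0],[0.48,0.001,0.003,0.0115,0],[0.48,0.001,0.003,0.0115,0],[0.48,0.001,0.003,0.0115,0],[0.48,0.001,0.003,-0.01,0],[0.48,0.001,0.003,-0.04,0]]'; python3 -m creep '[[0.48,0,0,-0.1,0],[0.48,0,0,-0.2,0],[0.48,0.2,0.1,-0.3,0],[0.48,0.4,0.3,-0.3,0],[0.48,0.4,0.3,-0.3,0],[0.48,0.4,0.3,-0.3,0],[0.48,0.4,0.3,-0.3,0],[0.48,0.4,0.3,-0.3,0],[0.48,0.4,0.3,-0.3,0]]';python3 - <<'E'
from fit import *
im={c:eyes.get_image(c) for c in("top","scene")}
for c in im:
    for n,p,a,z in(("steel_stopper",(.4925,-.3457),0,.004),("walnut_blank",(.501,-.2845),-.14,.004)):
        m=mask(c,n,im[c],p,2)
        if m is not None: q,f=fit(n,[(im[c],m)],(*p,a),z);print(c,n,q.round(4),round(f,3))
v=np.hstack([cv2.resize(im[c]["frame"][a:a+100,b:b+100],None,fx=3.9,fy=3.9,interpolation=cv2.INTER_CUBIC) for c,a,b in(("top",180,335),("scene",95,85))]);
w=cv2.resize(np.hstack([im[c]["frame"] for c in im]),(780,200),interpolation=cv2.INTER_AREA)
cv2.imwrite("pics/o2.png",np.vstack([v,w])[:,:,::-1])
E
```

```text
clock: 30.85
position: [0.4919, -0.3452, 0.058]
ee_rot: [-0.001, 0.07, 0.998, 0.001]
contact_force: [-0.2, -0.0, 0.1]
width: 0.0414
gripper_force: 0.0
clock: 31.75
position: [0.3147, -0.1685, 0.2092]
ee_rot: [0.001, 0.069, 0.998, -0.001]
contact_force: [0.5, -1.0, 0.5]
width: 0.0409
gripper_force: 0.0
top steel_stopper [ 0.4911 -0.3455  0.1254] 0.107
top walnut_blank [ 0.5009 -0.2842 -0.1662] 0.061
scene steel_stopper [ 0.4909 -0.3477  0.1359] 0.059
scene walnut_blank [ 0.4998 -0.2857 -0.1319] 0.048
```

View pics/o2.png

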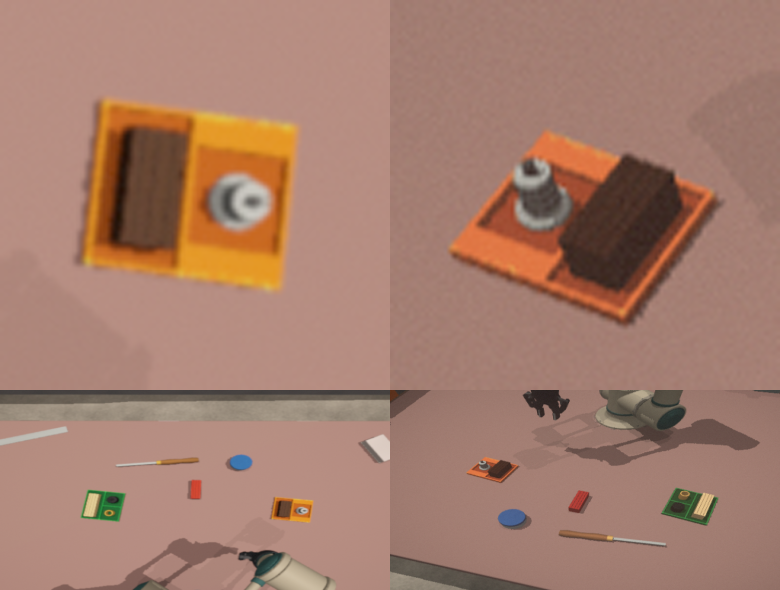

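Everything is seated and released, and the red blank, gouge and wax tin have not moved.

```bash
python3 -c "from rig import manip; print(manip.sign_off())"
```

```text
the job is handed in; nothing more can be done
None
```

Both kits are made up in the order asked and handed in at about 32 s; the last pictures show all five parts upright or flat in their bays and released, with the red blank, gouge and wax tin still in place.

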